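# Fold the end flaps and hold the carton lid for gluing

## Task

The packed cardboard carton on the bench is open: first fold its two short end flaps down flat over the goods, in either order, while the long lid stays up. Then take the lid by its thick free edge, swing it over and hold it in the fingers at 60 degrees open (60 degrees up from lying flat shut) so that glue can be laid on the folded flaps; it falls if let go, so never let it drop shut, and finish while still holding it steady there. Leave the other things on the bench where they are.

Things in the scene. Friction and masses are not known exactly. Their poses are not given: they have to be found in the camera images.
- carton: open brown cardboard carton, 190 mm along its x (depth), 260 mm along its y (width), 100 mm high, walls 5 mm; it is heavy with goods and does not shift. Origin: centre of its underside, on the bench. Its x axis points from the front wall to the wall that carries the lid, away from the robot (within 0.35 rad), y to the left, z up. All goods inside lie below the rim
- flap_left (a joint): angle of the cardboard end flap hinged on the left (+y) end wall, rad: 0 = folded flat, pointing inward over the mouth (its stop); 1.57 = upright; more = leaning outward. Starts at 1.75 to 2.25. The stiff crease (0.03 N m, about 0.5 N at the free edge) keeps it where it is left; a push with a closed gripper folds it
- flap_right (a joint): angle of the cardboard end flap hinged on the right (-y) end wall, rad: 0 = folded flat, pointing inward over the mouth (its stop); 1.57 = upright; more = leaning outward. Starts at 1.75 to 2.25. The stiff crease (0.03 N m, about 0.5 N at the free edge) keeps it where it is left; a push with a closed gripper folds it
- flap_left_edge (a point): middle of the free edge of the left end flap (moves with it). The flap is 165 mm along carton x (centred at x = 0), 85 mm from crease to free edge, 5 mm thick; crease at carton y = +0.127, z = 0.100
- flap_right_edge (a point): middle of the free edge of the right end flap (moves with it). The flap is 165 mm along carton x (centred at x = 0), 85 mm from crease to free edge, 5 mm thick; crease at carton y = -0.127, z = 0.100
- lid (a joint): angle of the cardboard lid, rad: 0 = lying flat shut; 1.05 = 60 degrees open; 1.57 = upright; 1.95 = back stop. It starts at 1.62 to 1.72, just past upright, where its stiff crease (0.05 N m) holds it; below about 70 degrees its weight (0.2 kg) makes it fall shut unless held
- lid_hinge (a point): middle of the lid's hinge line, which runs along carton y: at carton x = +0.092, z = 0.108
- lid_grip (a point): middle of the lid's rolled free edge, the place to pinch it: 175 mm from the hinge line, half-way through its thickness. The rolled edge is 10 mm thick, 250 mm wide and 30 mm deep (160 to 190 mm from the hinge); the rest of the lid is 5 mm thick and 258 mm wide
- screw_jar: clear jar of screws with a tan lid, 66 mm wide, 86 mm tall: a bystander, to be left where it is. Origin: centre of its underside
- tape_masking: roll of cream masking tape, 97 mm wide, 36 mm high: a bystander, to be left where it is. Origin: centre of its underside
- note_pad: brown note pad, 107 x 152 x 12 mm: a bystander, to be left where it is. Origin: centre of its underside
- tape_yellow: roll of yellow tape, 105 mm wide, 50 mm high: a bystander, to be left where it is. Origin: centre of its underside
- pliers: pliers with red handles, 60 x 176 x 12 mm: a bystander, to be left where it is. Origin: centre of its underside
- cork_block: brown cork sanding block, 62 x 112 x 38 mm: a bystander, to be left where it is. Origin: centre of its underside
- dowel: round wooden dowel, 16 mm thick, 180 mm long: a bystander, to be left where it is. Origin: centre of its underside

How it is judged:
On the way:
1. both end flaps are folded down flat (within 0.2 rad) while the lid is still up (above 1.35 rad) (value of joint each of flap_left, flap_right below 0.2 rad and value of joint lid above 1.35 rad), for 0.2 s.
At the end, for the whole second after the job is handed in: The lid is steady at 60 degrees open, within 6 degrees (0.942 to 1.152 rad), touched by the gripper's fingers (over 0.15 N), and both end flaps lie flat within 0.2 rad (value of joint each of flap_left, flap_right below 0.2 rad and value of joint lid between 0.942 and 1.152 rad and velocity of joint lid between -0.15 and 0.15 rad/s and contact force between lid and the fingers above 0.15 N); the arm keeps its last pose, push and grip.
It fails at once if the lid dropped shut (below 0.3 rad) (value of joint lid below 0.3 rad).
It fails at once if a bystander was moved by more than 30 mm (distance of any of screw_jar, tape_masking, note_pad, tape_yellow, pliers, cork_block, dowel from where it was at the start of the episode above 0.03 m).
It also fails if it takes over 61 s, if anything falls off the work surface, if the arm or the gripper's body presses on something with over 40 N, if the wrist force passes 120 N, or if a joint passes its speed limit or range.

## Robot

A 7-joint arm with a two-finger parallel gripper is mounted at the origin on a cart in front of the work surface, level with it; the furniture and walls round the work are solid. World frame = base frame: x ahead of the robot, y to its left, z up, the work surface at z = 0. Lengths are in m, angles in rad, forces in N, time in s.
With the tool pointing down it reaches from about 0.4 to 0.85 m from the base axis. Payload 4.5 kg.
Tool frame: the origin (TCP) lies at the centre of the arm's flange, where the gripper is bolted on; the fingertips stand 166 mm ahead of it and the grasp point (between the pads) lies 147 mm ahead of it (r.grip_depth is the distance from the TCP to the grasp point, in m); z points along the fingers, y is the line along which they close (so a half turn about z gives the same grasp; the last joint's range is limited). The gripper opens to 88 mm and grips with 3 to 60 N. Pads are 18 mm wide; open, the fingers measure 123 mm over their backs; the gripper's body (75 mm by 187 mm) begins 45 mm behind the grasp point.
Start: joints at [-1.233, 0.689, -0.195, 1.565, 0.157, 0.902, -0.215], TCP at [0.187, 0.596, 0.405] pointing down, gripper open.
Joint ranges: [-3.01, 3.01], [-0.46, 2.08], [-1.47, 1.51], [0.13, 2.56], [-1, 4.14], [0.04, 2.09], [-2.66, 2.66]. Speed limits (rad/s): [2.57, 2.57, 3.14, 3.14, 3.14, 3.14, 3.14].

## Interface

Orientations are given as a unit quaternion [x, y, z, w].
In Python, from plant import status, cams, r, finder gives the robot as it stands.
- The arm moves only by the tool play_rows, never from a script. Its argument "rows" is a list of rows, each a list of 7 numbers: the opening in per cent of the stroke, from 0 (shut) to 100 (fully open), then the shift along the tool's x, y, z in m, then the turn, a rotation vector about the tool's x, y, z in degrees. A call has 1 to 8 rows; each row shifts and turns the commanded pose from where the row before left it, along the tool's axes as they then stand; what a row does not reach is not made up. A row lasts 1/8 s, in which the tool goes at most 62.5 mm and 10.7 degrees, less where a joint would pass 70% of its speed; a pose out of reach is approached as far as the arm can. A call with a gripper value outside its range is refused whole. The fingers move at their own pace and stop on an object; "grip_force" is the grip in N (left out, the last holds). Time passes only in rows, so rows that do not move let the fingers close. It gives the time, the measured TCP pose, the force, the opening and the grip force at its end, in the units of the state.
- status.get_state(): the state, without advancing time (a new reading comes with each control period).
- cams.snapshot(name): name is "side" or "top"; returns the picture (480x640x3 uint8, red, green, blue); there is no depth.
- cams.camera_params(name): a dict with "vfov" (degrees; the focal length in pixels is half the picture's height over the tangent of half this angle, whatever the lens; pixels are square), "cx", "cy" (the principal point, pixels), "distortion" ([k1, k2, p1, p2, k3] as OpenCV has them; the pictures are not rectified), "R" (3x3) and "t" (3): a world point X has camera coordinates R X + t. Camera axes: x right, y down, z forward; pixel columns grow to the right and rows downward; lengths in m; the calibration is good to about 2 mm. A picture is of the moment at which its call begins. camera_params takes no time and is no camera call.
- r.finish_job(): hands the job in; it is judged then, once.
Trained networks look in the newest picture that a camera, given by its name, has taken for a name from the list of things; names that differ only in an ending like _2 or _b are one class to them, and where a whole thing is asked for, a point or a joint stands for the part that bears it (a point fixed in the world has none). Each returns a list of dicts, best first, with "score" (0 to 1); they miss things now and then, are a little off and sometimes report something else, mostly with a low value. They report only what shows in the picture. A call takes as long as a camera call.
- finder.spot_in(camera, label): "at" ([x, y, z] in m, in the coordinates of the camera as it stood for that picture, good to about 4 mm: the middle of the surface that is visible of it).
- finder.regions_of(camera, label): "mask" (480x640 bool, what is visible of it).
The state is a dict: "clock": time; "q": joint angles; "qd": joint speeds; "joint_torque": joint torques, N m; "tool_pos": TCP position; "eef_rot": TCP orientation; "contact_force": force on the tool from outside, world axes, zero at the start; "moment": the same for the moment, N m; "opening": opening from 0.0 (shut) to 1.0 (fully open); "finger_force": force on a finger pad.
Only numpy, scipy, OpenCV 4.12 (cv2) and the standard library are available. Lean on these libraries where they do the work, as an engineer would, in place of code of your own. Each camera call takes 0.05 s, during which the arm holds its last target. There are 200 camera calls.

## Working session

There is one attempt and no reset: what is moved stays moved. The work goes in short steps, Python scripts to look and compute and a tool call to move; the robot and the scene stay as the last step left them, time stands still between calls to the robot, and variables do not carry over. Pictures are saved under pics/ and viewed, at most 10 in all, crops included, and the job is handed in when it is done.

Besides the shell and the picture viewer there is one more tool, called after ">>>" by a JSON object that holds its "op" and its "data". play_rows: Moves the arm, as the interface text tells. Its arguments: {"type":"object","properties":{"rows":{"type":"array","items":{"type":"array","items":{"type":"number"}}},"grip_force":{"type":"number"}},"required":["rows"]}

```bash
mkdir -p pics; ls; python3 - <<'E'
from plant import status,cams,r,finder
import cv2,numpy as np
s=status.get_state();print(s['clock'],s['tool_pos'],s['eef_rot'],s['opening'])
ims=[]
for c in('top','side'):
    im=cams.snapshot(c);cv2.imwrite(f'pics/{c}0.png',im[:,:,::-1])
    p=cams.camera_params(c);R=np.array(p['R']);t=np.array(p['t']);print(c,p['vfov'],'campos',(-R.T@t).round(3))
    for n in('carton','flap_left','flap_right','flap_left_edge','flap_right_edge','lid','lid_hinge','lid_grip','screw_jar','tape_masking','note_pad','tape_yellow','pliers','cork_block','dowel'):
        o=finder.spot_in(c,n)
        if o: print(n,round(o[0]['score'],2),(R.T@(np.array(o[0]['at'])-t)).round(3))
E
```

```text
pics
0.0 [0.18687825 0.59607312 0.40390096] [ 1.51253350e-01  9.88494594e-01 -9.25331127e-04 -7.57992609e-05] 1.0013948881392305
top 44.71078257799848 campos [ 0.281 -0.099  1.817]
carton 0.98 [ 0.577 -0.072  0.051]
flap_left 0.73 [0.553 0.069 0.147]
flap_right 0.74 [ 0.543 -0.218  0.147]
flap_left_edge 0.86 [0.549 0.062 0.149]
flap_right_edge 0.57 [ 0.533 -0.218  0.15 ]
lid 0.98 [ 0.646 -0.084  0.223]
lid_hinge 0.63 [ 0.578 -0.074  0.05 ]
lid_grip 0.98 [ 0.646 -0.084  0.22 ]
screw_jar 0.76 [ 0.665 -0.381  0.083]
tape_masking 0.78 [0.347 0.296 0.038]
note_pad 0.68 [ 0.338 -0.464  0.012]
tape_yellow 0.96 [0.66  0.433 0.049]
pliers 0.66 [0.487 0.414 0.008]
cork_block 0.95 [ 0.461 -0.597  0.038]
dowel 0.81 [ 0.558 -0.482  0.017]
side 45.34909381387699 campos [ 0.02  -1.416  0.71 ]
carton 0.61 [ 0.558 -0.141  0.117]
flap_left 0.75 [0.548 0.063 0.145]
flap_right 0.6 [ 0.537 -0.218  0.148]
flap_left_edge 0.58 [0.549 0.064 0.146]
flap_right_edge 0.97 [ 0.535 -0.225  0.15 ]
lid 0.91 [ 0.645 -0.09   0.22 ]
lid_hinge 0.65 [ 0.564 -0.137  0.119]
lid_grip 0.63 [ 0.642 -0.087  0.218]
screw_jar 0.64 [ 0.664 -0.41   0.062]
tape_masking 0.68 [0.342 0.264 0.025]
note_pad 0.68 [ 0.331 -0.479  0.01 ]
tape_yellow 0.55 [0.664 0.463 0.058]
pliers 0.7 [0.497 0.41  0.007]
cork_block 0.64 [ 0.452 -0.609  0.041]
dowel 0.54 [0.549 0.063 0.147]
```

View pics/top0.png

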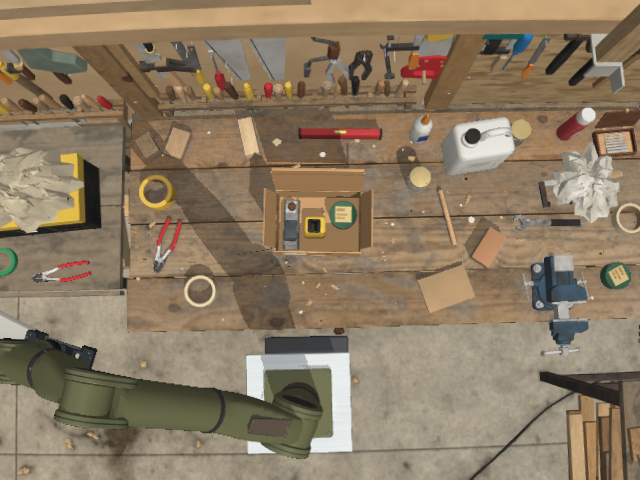

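View pics/side0.png

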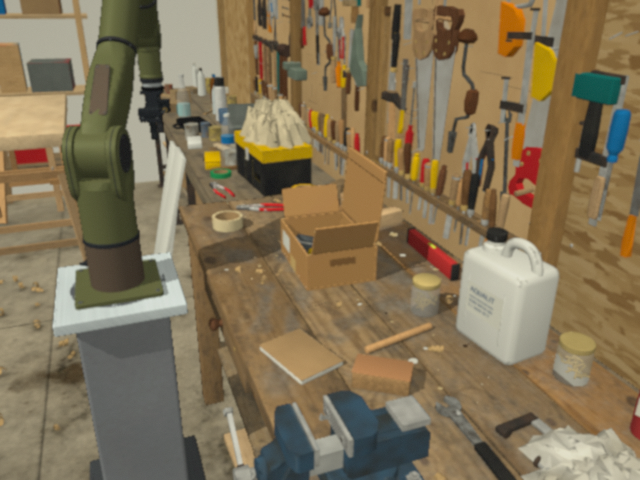

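```bash
cat > h.py <<'E'
from plant import status,cams,r,finder
import numpy as np
from scipy.spatial.transform import Rotation as Ro
O=np.array([.545,-.077,0]);YAW=-.046;RC=Ro.from_euler('z',YAW)
def w(p): return O+RC.apply(p)
def tool(z_c, flip=1):
    "tool z given in carton axes (in xz plane), tool y in carton xz plane"
    z=RC.apply(z_c); x=RC.apply([0,flip,0]); return Ro.from_matrix(np.c_[x,np.cross(z,x),z])
def rows(p,R,n,start=None,zlen=None):
    s=status.get_state()
    p0,R0=start or (np.array(s['tool_pos']),Ro.from_quat(s['eef_rot']))
    rel=R0.inv()*R; rv=rel.as_rotvec()/n; d=R0.inv().apply(p-p0)
    S=sum(Ro.from_rotvec(rv*k).as_matrix() for k in range(n))
    q=np.linalg.solve(S,d)
    print(n,'x',q.round(4),np.degrees(rv).round(2)); return p,R
def tip(tc,z_c=(0,0,-1),flip=1,L=.166): return w(tc)-L*RC.apply(z_c)
E
python3 - <<'E'
from h import *
D=(0,0,-1)
for f in(1,-1):
  print(f);T=rows(tip([-.035,.22,.16]),tool(D,f),16)
T=rows(tip([-.035,.22,.16]),tool(D,1),16)
T=rows(tip([-.035,.1,.15]),tool(D,1),6,T)
T=rows(tip([-.035,.075,.115]),tool(D,1),3,T)
T=rows(tip([-.035,.07,.104]),tool(D,1),2,T)
E
```

```text
1
16 x [-0.0377 -0.0006  0.0049] [ 0.  -0.   4.7]
-1
16 x [-0.0033 -0.0404  0.0049] [ 0.    0.   -6.55]
16 x [-0.0377 -0.0006  0.0049] [ 0.  -0.   4.7]
6 x [-0.02    0.      0.0017] [0. 0. 0.]
3 x [-0.0083 -0.      0.0117] [0. 0. 0.]
2 x [-0.0025 -0.      0.0055] [0. 0. 0.]
```

>>> {"op": "play_rows", "data": {"rows": [[0, -0.0377, -0.0006, 0.0049, 0, 0, 4.7], [0, -0.0377, -0.0006, 0.0049, 0, 0, 4.7], [0, -0.0377, -0.0006, 0.0049, 0, 0, 4.7], [0, -0.0377, -0.0006, 0.0049, 0, 0, 4.7], [0, -0.0377, -0.0006, 0.0049, 0, 0, 4.7], [0, -0.0377, -0.0006, 0.0049, 0, 0, 4.7], [0, -0.0377, -0.0006, 0.0049, 0, 0, 4.7], [0, -0.0377, -0.0006, 0.0049, 0, 0, 4.7]], "grip_force": 20}}

```text
clock: 2.6
tool_pos: [0.4313, 0.4266, 0.3654]
eef_rot: [0.463, 0.886, 0.0, 0.0]
contact_force: [0.5, -0.0, -0.1]
opening: 0.116
finger_force: 0.0
```

>>> {"op": "play_rows", "data": {"rows": [[0, -0.0377, -0.0006, 0.0049, 0, 0, 4.7], [0, -0.0377, -0.0006, 0.0049, 0, 0, 4.7], [0, -0.0377, -0.0006, 0.0049, 0, 0, 4.7], [0, -0.0377, -0.0006, 0.0049, 0, 0, 4.7], [0, -0.0377, -0.0006, 0.0049, 0, 0, 4.7], [0, -0.0377, -0.0006, 0.0049, 0, 0, 4.7], [0, -0.0377, -0.0006, 0.0049, 0, 0, 4.7], [0, -0.0377, -0.0006, 0.0049, 0, 0, 4.7]]}}

```text
clock: 3.6
tool_pos: [0.5205, 0.1439, 0.3263]
eef_rot: [0.724, 0.69, 0.0, 0.0]
contact_force: [0.1, -1.0, -0.9]
opening: 0.005
finger_force: 0.0
```

```bash
python3 - <<'E'
from h import *
s=status.get_state();print(s['clock'],s['tool_pos'],s['opening'],s['q'],s['contact_force'])
T=rows(tip([-.035,.19,.155]),tool((0,0,-1),1),1)
print(T[0])
T=rows(tip([-.035,.1,.15]),tool((0,0,-1),1),5,T)
E
```

```text
3.6 [0.52052352 0.14391768 0.32629087] 0.0048293044588002525 [-0.40208333  0.69372017  0.07779685  1.90766101 -0.09644137  0.5427303
 -0.30776987] [ 0.09441812 -0.99474067 -0.88124465]
1 x [-0.0296 -0.0003  0.0053] [ 0.05 -0.02 -0.12]
[0.51877394 0.11440845 0.321     ]
5 x [-0.018 -0.     0.001] [0. 0. 0.]
```

>>> {"op": "play_rows", "data": {"rows": [[0, -0.03, 0, 0.01, 0, 0, 0], [0, -0.018, 0, 0.001, 0, 0, 0], [0, -0.018, 0, 0, 0, 0, 0], [0, -0.018, 0, 0, 0, 0, 0], [0, -0.018, 0, 0, 0, 0, 0], [0, -0.018, 0, 0, 0, 0, 0], [0, -0.012, 0, 0.012, 0, 0, 0], [0, -0.012, 0, 0.012, 0, 0, 0]]}}

```text
clock: 4.6
tool_pos: [0.5136, 0.0006, 0.2905]
eef_rot: [0.723, 0.691, 0.0, -0.0]
contact_force: [-0.4, 0.6, -0.0]
opening: 0.008
finger_force: 0.2
```

>>> {"op": "play_rows", "data": {"rows": [[0, -0.003, 0, 0.012, 0, 0, 0], [0, -0.003, 0, 0.006, 0, 0, 0], [0, 0, 0, 0.003, 0, 0, 0], [0, 0, 0, 0, 0, 0, 0]]}}

```text
clock: 5.1
tool_pos: [0.5134, -0.0044, 0.2702]
eef_rot: [0.723, 0.691, 0.0, -0.0]
contact_force: [0.1, 0.8, -1.2]
opening: 0.007
finger_force: 0.0
```

```bash
python3 - <<'E'
from h import *
import cv2
s=status.get_state();p=np.array(s['tool_pos']);print(s['clock'],s['contact_force'],'carton tip',RC.inv().apply(p-O)-[0,0,.166])
cv2.imwrite('pics/side1.png',cams.snapshot('side')[100:400,200:520,::-1].repeat(2,0).repeat(2,1))
E
```

```text
5.1 [ 0.07981972  0.79706459 -1.17288963] carton tip [-0.03494963  0.07105333  0.10415604]
```

View pics/side1.png

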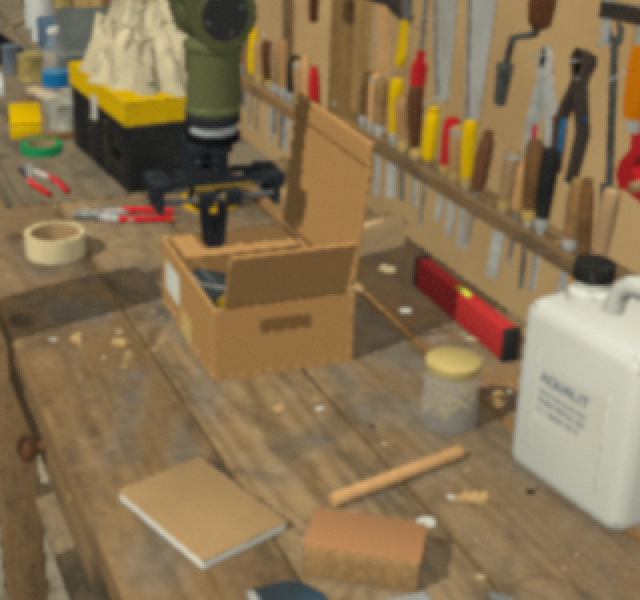

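The left flap lies flat (crop around (235,245)) with the fingers on it; the lid is still up and the right flap (290,275) still leans outward. On to the right one.

>>> {"op": "play_rows", "data": {"rows": [[0, 0, 0, -0.05, 0, 0, 0], [0, -0.01, 0, -0.06, 0, 0, 0], [0, -0.048, 0, -0.006, 0, 0, 0], [0, -0.048, 0, 0, 0, 0, 0], [0, -0.048, 0, 0, 0, 0, 0], [0, -0.048, 0, 0, 0, 0, 0], [0, -0.048, 0, 0, 0, 0, 0], [0, -0.041, 0, 0, 0, 0, 0]]}}

```text
clock: 6.15
tool_pos: [0.4998, -0.2973, 0.3867]
eef_rot: [0.723, 0.691, 0.0, 0.0]
contact_force: [1.0, -0.1, -0.1]
opening: 0.003
finger_force: 0.0
```

>>> {"op": "play_rows", "data": {"rows": [[0, 0, 0, 0.035, 0, 0, 0], [0, 0, 0, 0.035, 0, 0, 0], [0, 0.03, 0, 0, 0, 0, 0], [0, 0.018, 0, 0, 0, 0, 0], [0, 0.018, 0, 0, 0, 0, 0], [0, 0.018, 0, 0, 0, 0, 0], [0, 0.018, 0, 0, 0, 0, 0], [0, 0.018, 0, 0, 0, 0, 0]]}}

```text
clock: 7.15
tool_pos: [0.5056, -0.1746, 0.3164]
eef_rot: [0.723, 0.691, 0.0, 0.0]
contact_force: [0.8, -1.1, -0.8]
opening: 0.007
finger_force: 0.2
```

>>> {"op": "play_rows", "data": {"rows": [[0, 0.012, 0, 0.012, 0, 0, 0], [0, 0.012, 0, 0.012, 0, 0, 0], [0, 0.003, 0, 0.012, 0, 0, 0], [0, 0.003, 0, 0.006, 0, 0, 0], [0, 0, 0, 0.004, 0, 0, 0], [0, 0, 0, 0, 0, 0, 0]]}}

```text
clock: 7.9
tool_pos: [0.5068, -0.1461, 0.2701]
eef_rot: [0.723, 0.691, -0.0, -0.0]
contact_force: [-0.4, -0.2, 0.1]
opening: 0.002
finger_force: 0.0
```

```bash
python3 - <<'E'
from h import *
import cv2
s=status.get_state();p=np.array(s['tool_pos']);print(s['clock'],s['contact_force'],'carton tip',RC.inv().apply(p-O)-[0,0,.166])
cv2.imwrite('pics/side2.png',cams.snapshot('side')[100:400,200:520,::-1].repeat(2,0).repeat(2,1))
for n in('flap_left_edge','flap_right_edge','lid_grip','flap_right','flap_left','lid'):
  p=cams.camera_params('side');R=np.array(p['R']);t=np.array(p['t'])
  o=finder.spot_in('side',n)
  if o: print(n,o[0]['score'],RC.inv().apply(R.T@(np.array(o[0]['at'])-t)-O).round(3))
E
```

```text
7.9 [-0.37552034 -0.18328133  0.10656369] carton tip [-0.03496406 -0.07081143  0.10405229]
flap_left_edge 0.62 [-0.027  0.054  0.108]
flap_right_edge 0.81 [ 0.    -0.093  0.105]
lid_grip 0.85 [ 0.1   -0.036  0.222]
flap_right 0.64 [ 0.004 -0.089  0.112]
flap_left 0.5 [-0.03   0.059  0.105]
lid 0.64 [ 0.102 -0.034  0.222]
```

View pics/side2.png

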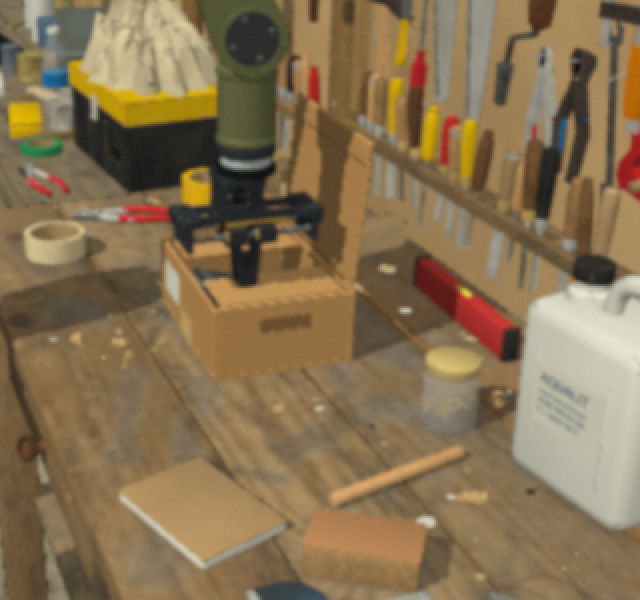

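Both flaps lie flat (fingers at about (245,270) on the right one), lid still up. Now rise, open, and look at the lid again.

>>> {"op": "play_rows", "data": {"rows": [[0, 0, 0, -0.05, 0, 0, 0], [0, 0, 0, -0.05, 0, 0, 0], [0, 0, 0, -0.05, 0, 0, 0], [100, 0, 0, -0.05, 0, 0, 0], [100, 0, 0, -0.05, 0, 0, 0], [100, 0.035, 0, 0, 0, 0, 0], [100, 0.035, 0, 0, 0, 0, 0], [100, 0, 0, 0, 0, 0, 0]]}}

```text
clock: 9.25
tool_pos: [0.5101, -0.0727, 0.5205]
eef_rot: [0.721, 0.693, 0.001, -0.001]
contact_force: [0.1, -0.8, 0.3]
opening: 0.55
finger_force: 0.0
```

```bash
python3 - <<'E'
from h import *
import cv2
s=status.get_state();print(s['clock'],s['contact_force'],s['opening'],'carton tip',RC.inv().apply(np.array(s['tool_pos'])-O)-[0,0,.166],s['q'])
im=cams.snapshot('side');p=cams.camera_params('side')
f=240/np.tan(np.radians(p['vfov']/2));K=np.array([[f,0,p['cx']],[0,f,p['cy']],[0,0,1]])
R=np.array(p['R']);t=np.array(p['t'])
m=finder.regions_of('side','lid')
big=np.ascontiguousarray(im[100:340,220:480,::-1].repeat(3,0).repeat(3,1)[:600])
out=[]
mask=m[0]['mask'] if m else None
print(m and m[0]['score'])
for a in np.arange(1.54,1.80,.02):
  # front face outline incl. rolled edge
  g=lambda y,u,v: w([.092-u*np.cos(a)-v*np.sin(a), y, .108+u*np.sin(a)-v*np.cos(a)])
  c=[g(-.129,0,.0025),g(-.129,.16,.0025),g(-.125,.19,.005),g(-.125,.19,-.005),g(.125,.19,-.005),g(.125,.19,.005),g(.129,.16,.0025),g(.129,0,.0025)]
  px=cv2.projectPoints(np.array(c),cv2.Rodrigues(R)[0],t,K,np.array(p['distortion']))[0][:,0]
  q=np.zeros((480,640),np.uint8);cv2.fillPoly(q,[px.round().astype(int)],1)
  print(a.round(2),round((q.astype(bool)&mask).sum()/(q.astype(bool)|mask).sum(),3) if mask is not None else '',px[2].round(1),px[5].round(1))
  if abs(a-1.66)<.005:cv2.polylines(big,[((px-[220,100])*3).astype(int)],True,(0,0,255),1)
cv2.imwrite('pics/side3.png',big)
E
```

```text
9.25 [ 0.0621543  -0.77299525  0.33062797] 0.5503351915525354 carton tip [-0.03506642  0.00264154  0.35447363] [ 0.02520564  0.40490048  0.04157051  1.73144019 -0.02162271  1.00559207
  0.03524337]
0.9
1.54 0.715 [374.9 172.2] [340.1 147. ]
1.56 0.758 [376.4 172. ] [341.4 146.8]
1.58 0.805 [377.8 171.9] [342.7 146.7]
1.6 0.843 [379.3 171.7] [343.9 146.6]
1.62 0.882 [380.7 171.6] [345.2 146.5]
1.64 0.916 [382.1 171.5] [346.5 146.5]
1.66 0.95 [383.6 171.5] [347.7 146.4]
1.68 0.955 [385.  171.4] [349.  146.4]
1.7 0.922 [386.4 171.5] [350.2 146.5]
1.72 0.891 [387.8 171.5] [351.5 146.5]
1.74 0.855 [389.2 171.6] [352.7 146.6]
1.76 0.824 [390.6 171.7] [354.  146.7]
1.78 0.785 [392.  171.8] [355.2 146.8]
```

View pics/side3.png

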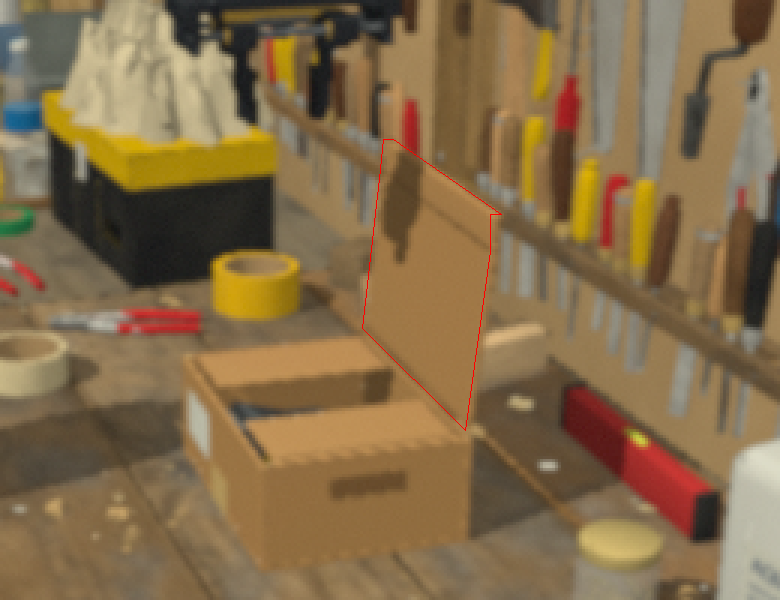

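Both flaps show flat (crop (300,355) and (360,425)), and the projected lid model at 1.66 rad matches its outline ((390,140)–(500,213) top edge); lid ≈ 1.67 rad.

```bash
python3 - <<'E'
from h import *
L=lambda a:np.array([-np.cos(a),0,np.sin(a)])
def hold(a,u): 
    g=np.array([.092,0,.108])+u*L(a); return tip(g,-L(a),1,.147),tool(-L(a))
T=rows(*hold(1.67,.26),5)
T=rows(*hold(1.67,.175),4,T)
print(T[0])
rows(*hold(1.05,.175),20,T)
E
```

```text
5 x [0.0001 0.0335 0.0001] [1.14 0.01 0.01]
4 x [0.     0.     0.0213] [0. 0. 0.]
[ 0.66876016 -0.08269699  0.42841684]
20 x [-0.     -0.01    0.0002] [-1.78  0.    0.  ]
```

>>> {"op": "play_rows", "data": {"rows": [[100, 0, 0.0335, 0, 1.14, 0, 0], [100, 0, 0.0335, 0, 1.14, 0, 0], [100, 0, 0.0335, 0, 1.14, 0, 0], [100, 0, 0.0335, 0, 1.14, 0, 0], [100, 0, 0.0335, 0, 1.14, 0, 0], [100, 0, 0, 0, 0, 0, 0], [100, 0, 0, 0, 0, 0, 0]]}}

```text
clock: 10.22
tool_pos: [0.6765, -0.0846, 0.5134]
eef_rot: [0.723, 0.689, -0.035, -0.036]
contact_force: [0.1, 0.1, -0.2]
opening: 0.997
finger_force: 0.0
```

>>> {"op": "play_rows", "data": {"rows": [[100, 0, 0, 0.0213, 0, 0, 0], [100, 0, 0, 0.0213, 0, 0, 0], [100, 0, 0, 0.0213, 0, 0, 0], [100, 0, 0, 0.0213, 0, 0, 0], [100, 0, 0, 0, 0, 0, 0], [0, 0, 0, 0, 0, 0, 0], [0, 0, 0, 0, 0, 0, 0], [0, 0, 0, 0, 0, 0, 0]]}}

```text
clock: 11.22
tool_pos: [0.6689, -0.083, 0.4297]
eef_rot: [0.722, 0.69, -0.034, -0.035]
contact_force: [1.2, 0.3, -0.4]
opening: 0.682
finger_force: 0.0
```

>>> {"op": "play_rows", "data": {"rows": [[0, 0, 0, 0, 0, 0, 0], [0, 0, 0, 0, 0, 0, 0], [0, 0, 0, 0, 0, 0, 0], [0, 0, 0, 0, 0, 0, 0], [0, 0, 0, 0, 0, 0, 0]]}}

```text
clock: 11.85
tool_pos: [0.6688, -0.083, 0.4288]
eef_rot: [0.722, 0.69, -0.034, -0.036]
contact_force: [-0.2, 0.2, 0.3]
opening: 0.114
finger_force: 0.0
```

>>> {"op": "play_rows", "data": {"rows": [[0, 0, 0, 0, 0, 0, 0], [0, 0, 0, 0, 0, 0, 0], [0, 0, -0.01, 0, -1.78, 0, 0], [0, 0, -0.01, 0, -1.78, 0, 0], [0, 0, 0, 0, 0, 0, 0]]}}

```text
clock: 12.48
tool_pos: [0.6483, -0.0821, 0.4302]
eef_rot: [0.723, 0.691, -0.013, -0.014]
contact_force: [0.2, -0.7, -2.6]
opening: 0.11
finger_force: 20.0
```

>>> {"op": "play_rows", "data": {"rows": [[0, 0, -0.01, 0.0002, -1.78, 0, 0], [0, 0, -0.01, 0.0002, -1.78, 0, 0], [0, 0, -0.01, 0.0002, -1.78, 0, 0], [0, 0, -0.01, 0.0002, -1.78, 0, 0], [0, 0, -0.01, 0.0002, -1.78, 0, 0], [0, 0, -0.01, 0.0002, -1.78, 0, 0], [0, 0, -0.01, 0.0002, -1.78, 0, 0], [0, 0, -0.01, 0.0002, -1.78, 0, 0]]}}

```text
clock: 13.48
tool_pos: [0.5696, -0.0786, 0.4232]
eef_rot: [0.719, 0.687, 0.073, 0.076]
contact_force: [-0.1, 0.2, -1.9]
opening: 0.114
finger_force: 20.0
```

```bash
cat >> h.py <<'E'
L=lambda a:np.array([-np.cos(a),0,np.sin(a)])
def hold(a,u=.175): 
    g=np.array([.092,0,.108])+u*L(a); return tip(g,-L(a),1,.147),tool(-L(a))
def ang():
    s=status.get_state();R=Ro.from_quat(s['eef_rot']);z=RC.inv().apply(R.apply([0,0,1]))
    g=RC.inv().apply(np.array(s['tool_pos'])-O)+.147*z-[.092,0,.108]
    print(s['clock'],s['contact_force'],s['finger_force'],s['opening'],'pos angle',np.arctan2(g[2],-g[0]),np.hypot(g[0],g[2]),'tool',np.arctan2(-z[2],z[0]),'y',g[1])
E
python3 -c "
from h import *
ang();rows(*hold(1.05),10)"
```

```text
13.475 [-0.10730663  0.18530255 -1.92500589] 20.002139420248568 0.11431305034004603 pos angle 1.3613599904005065 0.17533441283483853 tool 1.359193194912258 y -0.000502937351513816
10 x [ 0.0001 -0.01    0.0002] [-1.77 -0.    0.  ]
```

>>> {"op": "play_rows", "data": {"rows": [[0, 0, -0.01, 0.0002, -1.78, 0, 0], [0, 0, -0.01, 0.0002, -1.78, 0, 0], [0, 0, -0.01, 0.0002, -1.78, 0, 0], [0, 0, -0.01, 0.0002, -1.78, 0, 0], [0, 0, -0.01, 0.0002, -1.78, 0, 0], [0, 0, -0.01, 0.0002, -1.78, 0, 0], [0, 0, -0.01, 0.0002, -1.78, 0, 0], [0, 0, -0.01, 0.0002, -1.78, 0, 0]]}}

```text
clock: 14.48
tool_pos: [0.4957, -0.0755, 0.3977]
eef_rot: [0.704, 0.673, 0.156, 0.163]
contact_force: [8.5, -1.4, -19.3]
opening: 0.113
finger_force: 20.0
```

>>> {"op": "play_rows", "data": {"rows": [[0, 0, -0.01, 0.0002, -1.78, 0, 0], [0, 0, -0.01, 0.0002, -1.78, 0, 0], [0, 0, 0, 0, 0, 0, 0], [0, 0, 0, 0, 0, 0, 0], [0, 0, 0, 0, 0, 0, 0]]}}

```text
clock: 15.1
tool_pos: [0.4922, -0.0763, 0.4034]
eef_rot: [0.703, 0.673, 0.16, 0.166]
contact_force: [8.9, 2.9, -21.0]
opening: 0.116
finger_force: 20.0
```

```bash
python3 - <<'E'
from h import *
import cv2
ang()
im=cams.snapshot('side')
p=cams.camera_params('side')
f=240/np.tan(np.radians(p['vfov']/2));K=np.array([[f,0,p['cx']],[0,f,p['cy']],[0,0,1]])
big=np.ascontiguousarray(im[100:300,220:480,::-1].repeat(3,0).repeat(3,1))
for a,col in((1.05,(0,0,255)),):
  g=lambda y,u,v: w([.092-u*np.cos(a)-v*np.sin(a), y, .108+u*np.sin(a)-v*np.cos(a)])
  c=[g(-.129,0,-.0025),g(-.129,.16,-.0025),g(-.125,.19,-.005),g(.125,.19,-.005),g(.129,.16,-.0025),g(.129,0,-.0025)]
  px=cv2.projectPoints(np.array(c),cv2.Rodrigues(np.array(p['R']))[0],np.array(p['t']),K,np.array(p['distortion']))[0][:,0]
  cv2.polylines(big,[((px-[220,100])*3).astype(int)],True,col,1)
cv2.imwrite('pics/side4.png',big)
E
```

```text
15.1 [  8.92076132   2.87557462 -20.95007413] 19.97906193137169 0.11555055926633745 pos angle 1.1237093028443832 0.18193200158447392 tool 1.1044177056369535 y -0.0013782156013168387
```

View pics/side4.png

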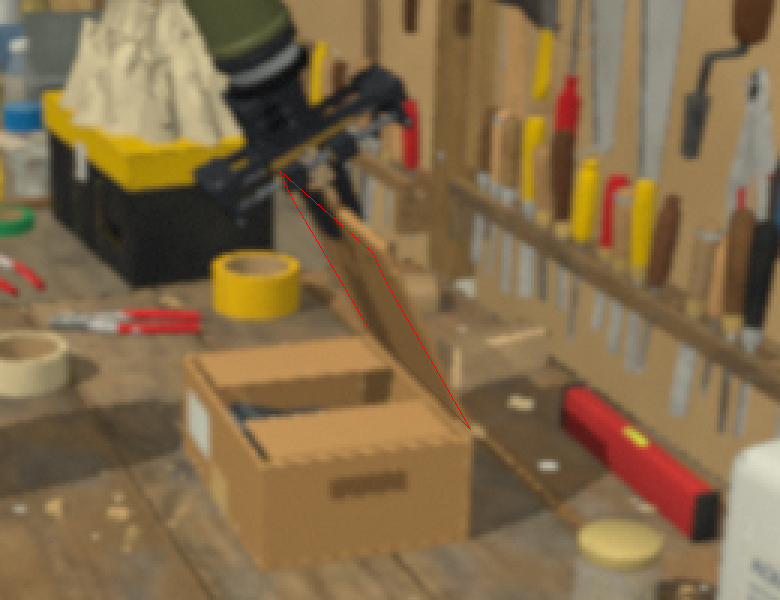

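Lid is held (fingers at (335,200)) but sits a little above the 60° outline; force has risen, so something limits the arm. Checking joints.

```bash
python3 - <<'E'
from h import *
s=status.get_state();print(np.round(s['q'],3),np.round(s['joint_torque'],1))
R=Ro.from_quat(s['eef_rot'])
g=hold(1.06)[0]+.147*hold(1.06)[1].apply([0,0,1])
p=g-.147*R.apply([0,0,1]); print(p); rows(p,R,3)
for a in(1.06,1.10): print(hold(a)[0],hold(a)[1].as_quat())
E
```

```text
[ 0.108  0.474 -0.063  2.161  0.462  0.046 -0.441] [  1.8 -49.9   1.8 -13.7   0.   -2.2  -0. ]
[ 0.48538381 -0.07464782  0.39195764]
3 x [ 0.0005 -0.0038  0.0024] [0. 0. 0.]
[ 0.47965239 -0.07399189  0.38889847] [0.69972378 0.66825472 0.17448133 0.1826979 ]
[ 0.49099923 -0.07451421  0.39496877] [0.70323755 0.67161047 0.16108223 0.16866782]
```

```bash
python3 - <<'E'
from h import *
for la,ta,u in((1.09,1.13,.178),):
  z=-L(ta); rows(tip(np.array([.092,0,.108])+u*L(la),z,1,.147),tool(z),4)
E
```

```text
4 x [ 0.0004 -0.0006  0.001 ] [ 0.37 -0.04  0.03]
```

>>> {"op": "play_rows", "data": {"rows": [[0, 0, -0.0006, 0.001, 0.37, 0, 0], [0, 0, -0.0006, 0.001, 0.37, 0, 0], [0, 0, -0.0006, 0.001, 0.37, 0, 0], [0, 0, -0.0006, 0.001, 0.37, 0, 0], [0, 0, 0, 0, 0, 0, 0], [0, 0, 0, 0, 0, 0, 0]]}}

```text
clock: 15.9
tool_pos: [0.4929, -0.0765, 0.4034]
eef_rot: [0.704, 0.674, 0.156, 0.162]
contact_force: [-2.2, 5.2, 5.1]
opening: 0.113
finger_force: 20.0
```

```bash
python3 - <<'E'
from h import *
ang();print(status.get_state()['q'])
for la,ta,u in((1.09,1.13,.178),):
  z=-L(ta); rows(tip(np.array([.092,0,.108])+u*L(la),z,1,.147),tool(z),4)
E
```

```text
15.9 [-2.2406394   5.16193546  5.08682225] 20.001830554101616 0.11264696065919282 pos angle 1.1174680179813152 0.18167775215523888 tool 1.1166221956224285 y -0.0014524571579782831
[ 0.12177351  0.47498304 -0.08340409  2.15219419  0.45948338  0.06852811
 -0.43892611]
4 x [ 0.0005 -0.0007  0.0009] [ 0.19 -0.05  0.02]
```

>>> {"op": "play_rows", "data": {"rows": [[0, 0, -0.0015, 0, 0, 0, 0], [0, 0, -0.0015, 0, 0, 0, 0], [0, 0, -0.0015, 0, 0, 0, 0], [0, 0, -0.0015, 0, 0, 0, 0], [0, 0, 0, 0, 0, 0, 0], [0, 0, 0, 0, 0, 0, 0]]}}

```text
clock: 16.65
tool_pos: [0.488, -0.0763, 0.4008]
eef_rot: [0.704, 0.674, 0.157, 0.162]
contact_force: [-0.4, 4.3, 6.4]
opening: 0.112
finger_force: 20.4
```

```bash
python3 - <<'E'
from h import *
ang();print(status.get_state()['q'])
import cv2
s=status.get_state();g=np.array(s['tool_pos'])+.147*Ro.from_quat(s['eef_rot']).apply([0,0,1]);c=RC.inv().apply(g-O)-[.092,0,.108];print(c)
im=cams.snapshot('side');p=cams.camera_params('side')
f=240/np.tan(np.radians(p['vfov']/2));K=np.array([[f,0,p['cx']],[0,f,p['cy']],[0,0,1]])
m=finder.regions_of('side','lid');k=m[0]['mask'];print(m[0]['score'],k.sum())
for a in np.arange(.94,1.24,.03):
  g=lambda y,u,v: w([.092-u*np.cos(a)-v*np.sin(a), y, .108+u*np.sin(a)-v*np.cos(a)])
  q=np.zeros((480,640),np.uint8)
  c=[g(y,u,v) for y,u,v in((-.129,0,-.0025),(-.129,0,.0025),(.129,0,.0025),(.129,0,-.0025),(-.125,.19,.005),(-.125,.19,-.005),(.125,.19,.005),(.125,.19,-.005),(-.129,.16,.0025),(.129,.16,.0025))]
  px=cv2.projectPoints(np.array(c),cv2.Rodrigues(np.array(p['R']))[0],np.array(p['t']),K,np.array(p['distortion']))[0][:,0]
  cv2.fillConvexPoly(q,cv2.convexHull(px.round().astype(np.int32)),1);q=q>0
  print(a.round(2),round((q&k).sum()/(q|k).sum(),3))
  if abs(a-1.09)<.005:
    big=np.ascontiguousarray(im[130:260,300:400,::-1].repeat(4,0).repeat(4,1));cv2.polylines(big,[((cv2.convexHull(px)-[300,130])*4).astype(int)],True,(0,0,255),1);cv2.imwrite('pics/side5.png',big)
E
```

```text
16.65 [-0.41568853  4.28877503  6.39240351] 20.42349837720394 0.11192047243345726 pos angle 1.087981662131834 0.1815741417290592 tool 1.1153530160138807 y -0.0014449515427130675
[ 0.11262951  0.47463045 -0.06920784  2.16931773  0.48535173  0.04869317
 -0.46503627]
[-0.08430014 -0.00144495  0.1608187 ]Traceback (most recent call last):
  File "<stdin>", line 7, in <module>
IndexError: list index out of range
```

```bash
python3 - <<'E'
from h import *
import cv2
im=cams.snapshot('side');p=cams.camera_params('side');ang()
f=240/np.tan(np.radians(p['vfov']/2));K=np.array([[f,0,p['cx']],[0,f,p['cy']],[0,0,1]])
big=cv2.resize(np.ascontiguousarray(im[130:255,290:400,::-1]),None,fx=4.8,fy=4.8,interpolation=cv2.INTER_CUBIC)
o=[]
for a,col in((.97,(0,255,0)),(1.09,(0,0,255)),(1.15,(255,0,0))):
  g=lambda y,u,v: w([.092-u*np.cos(a)-v*np.sin(a), y, .108+u*np.sin(a)-v*np.cos(a)])
  c=[g(-.129,0,0),g(-.125,.19,0),g(.125,.19,0)]
  px=cv2.projectPoints(np.array(c),cv2.Rodrigues(np.array(p['R']))[0],np.array(p['t']),K,np.array(p['distortion']))[0][:,0]
  cv2.polylines(big,[((px-[290,130])*4.8).astype(int)],False,col,1)
cv2.imwrite('pics/side5.png',big)
E
```

```text
16.8 [-0.53435139  5.40822863  5.92438152] 20.423566214740276 0.1149529816099573 pos angle 1.087935188150586 0.1815636903557266 tool 1.1153688537444078 y -0.0014596150114014684
```

View pics/side5.png

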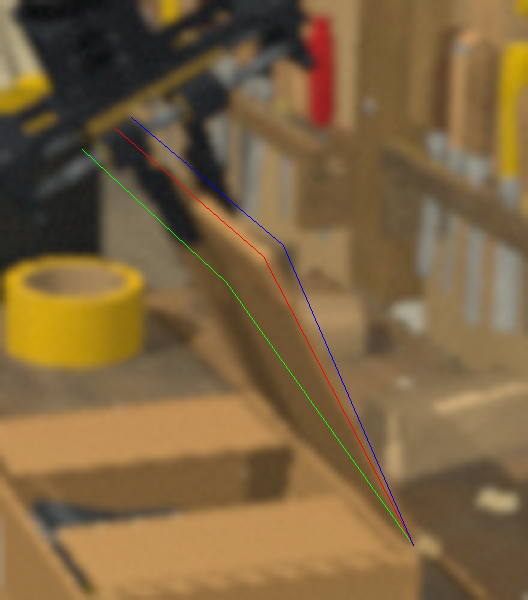

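The lid's near corner (about (270,250)) lies on the red 1.09 rad line, well inside the band. The flaps are flat and the grip holds at 20 N.

```bash
python3 -c "
from plant import r
print(r.finish_job())"
```

```text
the job is handed in; nothing more can be done
None
```

I handed the job in with both end flaps folded flat and the lid held in the fingers at about 1.09 rad (62° open, allowed 54–66°) at a 20 N grip; it stopped just above 60° because the wrist reached its joint limit, and no verdict came back.

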